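# Shut a parts carton in the sprung hold-down bay and bolt it

### The arm

A 7-joint arm with a two-finger parallel gripper is mounted at the origin on the work surface. World frame = base frame: x ahead of the robot, y to its left, z up, the work surface at z = 0. Lengths are in m, angles in rad, forces in N, time in s.
With the tool pointing down it reaches from about 0.4 to 0.85 m from the base axis. Payload 4.5 kg.
Tool frame: the origin (TCP) lies between the finger pads; the fingertips stand 19 mm ahead of it and the grasp point (between the pads) is the TCP (r.nose_length is the distance from the TCP to the fingertips, in m); z points along the fingers, x is the direction in which the jaws open and shut, and the axes are right-handed (so a half turn about z gives the same grasp; the last joint's range is limited). The gripper opens to 88 mm and grips with 3 to 60 N. Pads are 18 mm wide; open, the fingers measure 123 mm over their backs; the gripper's body (75 mm by 187 mm) begins 45 mm behind the grasp point.
Start: joints at [1.282, 0.689, -0.195, 1.565, 0.157, 0.902, -0.215], TCP at [0.198, -0.593, 0.258] pointing down, gripper open.
Joint ranges: [-3.01, 3.01], [-0.46, 2.08], [-1.47, 1.51], [0.13, 2.56], [-1, 4.14], [0.04, 2.09], [-2.66, 2.66]. Speed limits (rad/s): [2.57, 2.57, 3.14, 3.14, 3.14, 3.14, 3.14].

### API

Orientations are given as a unit quaternion [x, y, z, w].
In Python, from plant import get_state, vision, r gives the robot as it stands.
- The arm moves only by the tool play_rows, never from a script. Its argument "deltas" is a list that holds one entry, the list of rows, each a list of 7 numbers: the gripper command: -1 is fully open, 1 is shut, values between are in proportion, then the shift along the tool's x, y, z normalised to -1 to 1, where 1 is 300 mm, then the turn, a rotation vector about the tool's x, y, z normalised to -1 to 1, where 1 is pi rad. A call has 1 to 5 rows; each row is the pose to reach, as a shift and turn from the pose measured when the call began, along the tool's axes at that moment, turning the shorter way round; what a row does not reach only later rows make up. A row lasts 1/8 s, in which the tool goes at most 62.5 mm and 10.7 degrees, less where a joint would pass 70% of its speed; a pose out of reach is approached as far as the arm can. A call with a number of a shift or a turn outside -1 to 1 is refused whole. A call with a gripper value outside its range is refused whole. The fingers move at their own pace and stop on an object; "force" is the grip in N (left out, the last holds). Time passes only in rows, so rows that repeat a pose let the fingers close. It gives the time, the measured TCP pose, the force and the opening at its end, in the units of the state.
- get_state(): the state, without advancing time (a new reading comes with each control period).
- vision.snapshot(name): name is "scene" or "top" or "wrist"; returns the picture (384x512x3 uint8, red, green, blue); there is no depth.
- vision.camera_model(name): a dict with "vfov" (degrees; the focal length in pixels is half the picture's height over the tangent of half this angle, whatever the lens; pixels are square), "cx", "cy" (the principal point, pixels), "world_to_cam" (4x4, takes a point from world to camera coordinates). Camera axes: x right, y up, looking along -z (the intrinsics and any distortion apply to the point x, -y, -z); pixel columns grow to the right and rows downward; lengths in m; the calibration is good to about 2 mm. A picture is of the moment at which its call begins: read the wrist's pose just before it. camera_model takes no time and is no camera call; for the wrist camera it gives the pose at the moment of the call.
- r.finish_job(): hands the job in, once; it reports no verdict.
The state is a dict: "clock": time; "q": joint angles; "qd": joint speeds; "joint_torque": joint torques, N m; "tool_pos": TCP position; "eef_rot": TCP orientation; "contact_force": force on the tool from outside, world axes, zero at the start; "moment": the same for the moment, N m; "opening": opening from 0.0 (shut) to 1.0 (fully open).
Only numpy, scipy, OpenCV 4.12 (cv2) and the standard library are available. Lean on these libraries where they do the work, as an engineer would, in place of code of your own. Each camera call takes 0.05 s, during which the arm holds its last target.

### The job

Push the brown carton all the way into the bay, against its back wall. Then press the sprung lid fully shut and, while still keeping it down, slide the bolt on the lid all the way across so that its rod goes under the keeper and the lid stays shut by itself when you let go. Leave the oil filter, the bearing ring and the small box where they are.

Things in the scene. Friction and masses are not known exactly. Their poses are not given: they have to be found in the camera images.
- bay: Blue steel bay fixed to the counter. Origin on the counter; x points from its open front to its back wall, y to its left, z up. Base plate 4 mm thick, x = -175 to 95 mm, 150 mm wide. Side walls: inner faces at y = +-60 mm, x = -80 to 90 mm, up to z = 77 mm. Back wall's inner face: x = 85 mm. The lid's hinge line runs along y at x = 90, z = 85 mm.
- keeper (a point): Middle of the underside of the keeper, a fixed steel bridge on the bay's left side: x = -50, y = 81, z = 106 mm in the bay's frame; 66 mm long (x), 22 mm wide (y), 12 mm thick. With the lid shut, the bolt's rod slides in beneath it along y.
- lid (a joint): Lid angle (rad): 0 = shut, level, on its stop; 1.0 = open (start), front edge raised. Hinged at the bay's back; springs throw it open: about 4 N down at lid_press holds it shut. The bolt enters the keeper only below 0.05; bolted, the lid springs back to at most about 0.05. The lid is an aluminium grille, hinge line to front edge 190 mm, 132 mm wide; its front 60 mm is solid plate.
- lid_press (a point): A good place to press, on top of the lid's front plate: 170 mm from the hinge line, 3 mm above the hinge's plane, 42 mm right (-y) of the lid's middle. A clear flat lane, 20 mm either side of it front to back, runs from here along y to the bolt's knob. Moves and turns with the lid: z square to the plate, y as the bay's y.
- bolt (a joint): Travel (m) of the slide bolt on the lid, to the lid's left (+y). 0 = drawn back, 0.030 = fully shot (rod end 17 mm in under the keeper, which it meets at 0.013). Starts within 6 mm of drawn back; moves with about 2 N and stays where it is left.
- bolt_knob (a point): Top centre of the bolt's knob, an upright steel bar 12 mm thick (y), 44 mm long across the lane, 33 mm high over the plate. At bolt 0 it is 10 mm right (-y) of the lid's middle; push its right face to the left. The bolt's rod, 10 mm thick, lies 140 mm from the hinge line, 10 mm above the hinge's plane.
- carton_center (a point): Centre of the brown carton, 150 mm long (x), 84 wide (y), 60 high, 0.3 to 0.65 kg. It stands on the base plate, partly out of the open front. Home, against the back wall, its centre is at x = 10 mm in the bay's frame. If it stands out more than 20 mm, the lip hanging 34 mm below the lid's front edge lands on it.
- filter: White oil filter can with a black rubber ring on top, 76 mm across, 88 mm high, standing beside the bay; origin at its underside. Bystander.
- race: Steel bearing ring lying flat, 80 mm across, 22 mm high; origin at its underside. Bystander.
- small_box: Small white and red parts box, 100 x 65 x 45 mm; origin at its underside. Bystander.
There are look-alikes about, which are no part of the job. Of the things that look like the part that bears carton_center, the middle-sized one is meant.

How it is judged:
On the way, in this order (a step that is already met when the one before it is completed fails the run):
1. the carton is pushed home against the back wall (within 10 mm) while the lid is still open (x of carton_center in the frame of bay above 0 m and value of joint lid above 0.4 rad), for 0.1 s.
2. the lid is wound shut (below 0.055 rad) with the bolt not yet in the keeper (less than 12 mm of travel) (value of joint lid below 0.055 rad and value of joint bolt below 0.012 m), for 0.1 s.
At the end, for the whole second after the job is handed in: The carton is home (within 10 mm of the back wall), the lid is shut and at rest (below 0.075 rad), held by the bolt, which is shot at least 22 of its 30 mm, and the robot touches nothing (x of carton_center in the frame of bay above 0 m and value of joint lid below 0.075 rad and value of joint bolt above 0.022 m and velocity of joint lid between -0.05 and 0.05 rad/s and contact force between the fingers and anything else below 0.1 N).
It fails at once if the oil filter is moved more than 30 mm (distance of filter from where it was at the start of the episode above 0.03 m).
It fails at once if the bearing ring is moved more than 30 mm (distance of race from where it was at the start of the episode above 0.03 m).
It fails at once if the small box is moved more than 30 mm (distance of small_box from where it was at the start of the episode above 0.03 m).
It also fails if it takes over 54 s, if anything falls off the work surface, if the arm or the gripper's body presses on something with over 40 N, if the wrist force passes 120 N, or if a joint passes its speed limit or range.

## Working session

There is one attempt and no reset: what is moved stays moved. The work goes in short steps, Python scripts to look and compute and a tool call to move; the robot and the scene stay as the last step left them, time stands still between calls to the robot, and variables do not carry over. Pictures are saved under pics/ and viewed, and the job is handed in when it is done.

Besides the shell and the picture viewer there is one more tool, called after "Emit:" as name(argument=value, ...) on one line, values as JSON. play_rows: Moves the arm, as the interface text tells. Scaled input: -1 to 1 covers 300 mm each way for a shift and pi rad each way for a turn. Its arguments: {"type":"object","properties":{"deltas":{"type":"array"},"force":{"type":"number"}},"required":["deltas"]}

```bash
mkdir -p pics; ls
python3 - <<'E'
from plant import get_state, vision, r
import cv2
s=get_state()
for k in s: print(k,s[k])
for n in ["scene","top","wrist"]:
    m=vision.camera_model(n); print(n,m)
    cv2.imwrite(f"pics/{n}0.png",vision.snapshot(n)[:,:,::-1])
E
```

```text
pics
clock 0.0
q [ 1.28178716  0.68999951 -0.19455496  1.56633853  0.15733887  0.90249015
 -0.2151072 ]
qd [-1.36410502e-03  4.94110929e-05 -1.35925250e-04  2.54768860e-04
  2.06744511e-04 -7.54162378e-04 -1.14870613e-03]
joint_torque [ 7.37255996e-04 -5.27564335e+01 -1.26657262e+00 -1.53432423e+01
 -5.25271415e-02  6.55346434e-03  2.04329408e-04]
tool_pos [ 0.1980494  -0.59216468  0.25690282]
eef_rot [ 8.11589859e-01 -5.84226889e-01 -7.82643820e-04 -4.80474492e-04]
contact_force [ 0.70898689 -0.02257802  0.11282721]
moment [ 0.01560968  0.05132776 -0.03225298]
opening 1.0017149012362851
scene {'vfov': 54.57688570093026, 'cx': 254.07997350647128, 'cy': 195.72852478157796, 'world_to_cam': array([[ 0.01807908,  0.99971406,  0.01565081,  0.04500833],
       [-0.55693738, -0.0029307 ,  0.83054932,  0.26073475],
       [ 0.83035769, -0.02373209,  0.55672514, -1.5855642 ],
       [ 0.        ,  0.        ,  0.        ,  1.        ]])}
top {'vfov': 52.51578927215928, 'cx': 254.98937260995552, 'cy': 193.32495643855367, 'world_to_cam': array([[ 0.02245086, -0.99961528,  0.01628655, -0.08175594],
       [ 0.99624898,  0.02373107,  0.0832154 , -0.58655566],
       [-0.08356988,  0.0143572 ,  0.99639849, -1.20510155],
       [ 0.        ,  0.        ,  0.        ,  1.        ]])}
wrist {'vfov': 59.338683486280175, 'cx': 257.40645028378714, 'cy': 193.1205490629961, 'world_to_cam': array([[ 0.31688646, -0.94845964, -0.00269847, -0.62293385],
       [ 0.90133655,  0.30202557, -0.31043997,  0.04383157],
       [ 0.29525479,  0.09594199,  0.95058916, -0.39212243],
       [ 0.        ,  0.        ,  0.        ,  1.        ]])}
```

View pics/scene0.png

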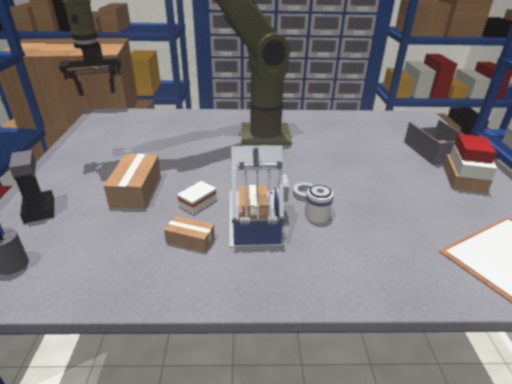

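View pics/top0.png

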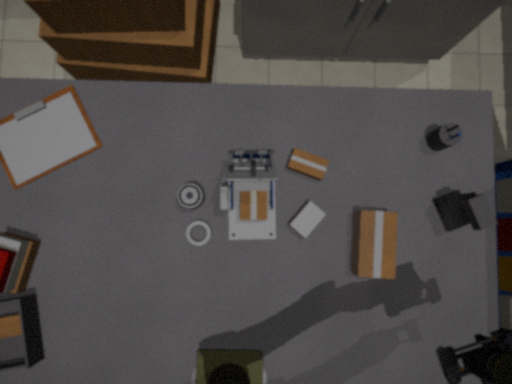

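Run:
```python
import cv2
a=cv2.imread("pics/top0.png")[130:260,160:350]; cv2.imwrite("pics/topz.png",cv2.resize(a,None,fx=4,fy=4,interpolation=cv2.INTER_CUBIC))
a=cv2.imread("pics/scene0.png")[130:260,150:350]; cv2.imwrite("pics/scenez.png",cv2.resize(a,None,fx=4,fy=4,interpolation=cv2.INTER_CUBIC))
```

```text
(no output)
```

View pics/topz.png

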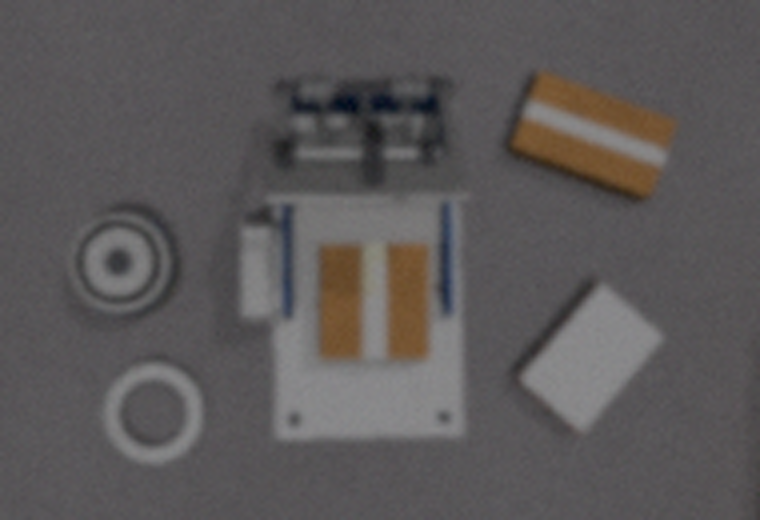

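View pics/scenez.png

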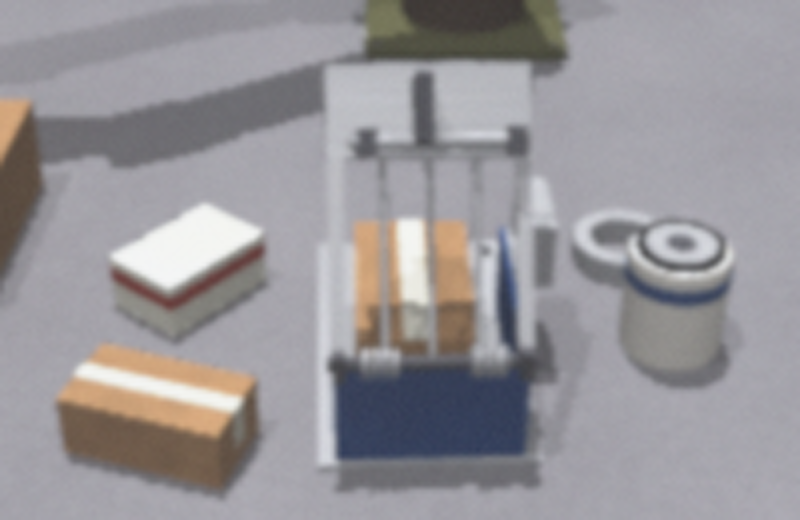

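View pics/wrist0.png

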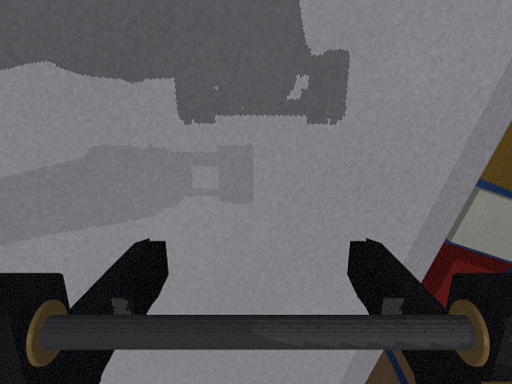

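```bash
cat > h.py <<'E'
import numpy as np
from plant import get_state, vision, r
def ray(m,u,v):
    f=192/np.tan(np.radians(m['vfov'])/2)
    d=np.array([(u-m['cx'])/f,-(v-m['cy'])/f,-1.0])
    W=np.array(m['world_to_cam']);R=W[:3,:3];c=-R.T@W[:3,3]
    return c,R.T@d
def onz(m,u,v,z):
    c,d=ray(m,u,v); return c+d*(z-c[2])/d[2]
def proj(m,p):
    f=192/np.tan(np.radians(m['vfov'])/2)
    W=np.array(m['world_to_cam']);q=W[:3,:3]@np.array(p)+W[:3,3]
    return np.array([m['cx']+f*q[0]/-q[2], m['cy']-f*q[1]/-q[2]])
E
python3 - <<'E'
from h import *
m=vision.camera_model("top")
Z=lambda x,y:((x+.5)/4-.5+160,(y+.5)/4-.5+130)
for n,x,y,z in [("fl",275,438,.004),("fr",465,438,.004),("l",275,325,.004),("r",465,325,.004),("wallL front",287,317,.077),("wallR front",447,315,.077),("cart fl",319,360,.06+.004),("cart fr",428,360,.064),("cart bl",320,244,.064),("cart br",428,244,.064),("keeper fl",240,320,.118),("keeper bl",242,224,.118),("keeper br",272,224,.118),("keeper fr",272,320,.118),("knobtop",373,185,.27),("filter",120,262,.088),("race",153,412,.02),("box",590,355,.045)]:
    print(n,np.round(onz(m,*Z(x,y),z),4))
m=vision.camera_model("scene")
Z=lambda x,y:((x+.5)/4-.5+150,(y+.5)/4-.5+130)
for n,x,y,z in [("backL hinge",340,365,.085),("backR",535,365,.085),("base back",318,465,.004),("base bk r",538,462,.004),("blue b l",338,457,.004),("blue b r",527,455,.004)]:
    print(n,np.round(onz(m,*Z(x,y),z),4))
E
```

```text
fl [0.4419 0.0129 0.004 ]
fr [ 0.4452 -0.1383  0.004 ]
l [0.5317 0.0154 0.004 ]
r [ 0.5352 -0.1367  0.004 ]
wallL front [0.5352 0.0027 0.077 ]
wallR front [ 0.5395 -0.1179  0.077 ]
cart fl [ 0.5036 -0.0219  0.064 ]
cart fr [ 0.5055 -0.1048  0.064 ]
cart bl [ 0.5922 -0.0204  0.064 ]
cart br [ 0.5942 -0.1031  0.064 ]
keeper fl [0.5305 0.0349 0.118 ]
keeper bl [0.6006 0.0355 0.118 ]
keeper br [0.6012 0.0136 0.118 ]
keeper fr [0.5311 0.0117 0.118 ]
knobtop [ 0.6121 -0.0583  0.27  ]
filter [0.573 0.128 0.088]
race [0.4606 0.1083 0.02  ]
box [ 0.5126 -0.2312  0.045 ]
backL hinge [ 0.7102 -0.1087  0.085 ]
backR [0.71   0.0155 0.085 ]
base back [ 0.7137 -0.1242  0.004 ]
base bk r [0.7108 0.0223 0.004 ]
blue b l [ 0.7057 -0.1112  0.004 ]
blue b r [0.7038 0.0155 0.004 ]
```

```bash
cat >> h.py <<'E'
from scipy.spatial.transform import Rotation as Ro
O=np.array([0.6177,-0.056,0]);YAW=0.022
B=Ro.from_euler('z',YAW).as_matrix()
def w(p): return O+B@np.array(p)
def tob(p): return B.T@(np.array(p)-O)
def ori(tilt,jaw='x'):
    t=np.radians(tilt); z=np.array([np.sin(t),0,-np.cos(t)])
    x=np.array([np.cos(t),0,np.sin(t)]) if jaw=='x' else np.array([0,-1.,0])
    return B@np.column_stack([x,np.cross(z,x),z])
def go(tip,R,s=None):
    "tip: bay-frame fingertip centre; prints row shift, turn"
    s=s or get_state(); Rc=Ro.from_quat(s['eef_rot']).as_matrix()
    tcp=w(tip)-R[:,2]*0.019
    d=Rc.T@(tcp-s['tool_pos'])/0.3; rv=Ro.from_matrix(Rc.T@R).as_rotvec()/np.pi
    return np.round(d,3).tolist()+np.round(rv,3).tolist()
def st():
    s=get_state();Rc=Ro.from_quat(s['eef_rot']).as_matrix()
    print("t",round(s['clock'],2),"tip bay mm",np.round(tob(s['tool_pos']+Rc[:,2]*r.nose_length)*1e3,1),"zax",np.round(B.T@Rc[:,2],3),"xax",np.round(B.T@Rc[:,0],3),"F",np.round(s['contact_force'],1),"q",np.round(s['q'],2),"op",round(s['opening'],2))
E
python3 - <<'E'
from h import *
print(r.nose_length); st()
print(go([-.165,-.005,.22],ori(0)))
print(go([-.165,-.005,.22],ori(30)))
E
```

```text
0.019
t 0.15 tip bay mm [-431.3 -526.9  238.1] zax [-0.     0.001 -1.   ] xax [ 0.296 -0.955 -0.001] F [-0.1 -0.2 -0.7] q [ 1.28  0.69 -0.19  1.57  0.16  0.9  -0.22] op 1.0
[-1.399, -1.363, 0.062, -0.0, 0.0, -0.404]
[-1.408, -1.333, 0.071, 0.105, 0.144, -0.395]
```

Emit:
play_rows(deltas=[[[1,-0.2,-0.19,0.0,0,0,-0.05],[1,-0.4,-0.39,0.0,0,0,-0.1],[1,-0.6,-0.58,0.0,0,0,-0.15],[1,-0.8,-0.78,0.0,0,0,-0.2],[1,-0.95,-0.93,0.03,0,0,-0.25]]])

```text
clock: 0.78
tool_pos: [0.3347, -0.3097, 0.2539]
eef_rot: [0.974, -0.227, 0.0, -0.0]
contact_force: [1.1, 0.9, -0.2]
opening: 0.46
```

Run:
```python
from h import *
st()
print(go([-.165,-.005,.22],ori(30)))
```

```text
t 0.78 tip bay mm [-288.5 -247.4  234.9] zax [ 0.     0.001 -1.   ] xax [ 0.887 -0.462  0.   ] F [ 1.1  0.9 -0.2] q [ 0.92  0.5  -0.41  2.05  0.32  0.65 -0.16] op 0.46
[-0.036, -0.892, 0.059, 0.04, 0.163, -0.149]
```

Emit:
play_rows(deltas=[[[1,-0.01,-0.2,0.01,0.01,0.04,-0.04],[1,-0.02,-0.4,0.02,0.02,0.08,-0.08],[1,-0.03,-0.6,0.04,0.03,0.12,-0.11],[1,-0.036,-0.8,0.05,0.04,0.163,-0.149],[1,-0.036,-0.892,0.059,0.04,0.163,-0.149]]])

```text
clock: 1.4
tool_pos: [0.3731, -0.1691, 0.2311]
eef_rot: [0.99, -0.063, 0.123, 0.016]
contact_force: [-1.2, -0.3, 0.1]
opening: 0.006
```

Run:
```python
from h import *
st()
print(go([-.145,-.005,.12],ori(30)))
print(go([-.145,-.005,.03],ori(30)))
```

```text
t 1.4 tip bay mm [-242.4 -108.7  212.6] zax [ 0.24  -0.052 -0.969] xax [ 0.959 -0.142  0.246] F [-1.2 -0.3  0.1] q [ 0.76  0.47 -0.62  2.4   1.25  0.27 -1.1 ] op 0.01
[0.17, -0.39, 0.362, 0.023, 0.088, -0.043]
[0.096, -0.394, 0.653, 0.023, 0.088, -0.043]
```

Emit:
play_rows(deltas=[[[1,0.05,-0.13,0.1,0.01,0.03,-0.014],[1,0.1,-0.26,0.2,0.015,0.06,-0.028],[1,0.17,-0.39,0.3,0.023,0.088,-0.043],[1,0.17,-0.39,0.362,0.023,0.088,-0.043],[1,0.17,-0.39,0.362,0.023,0.088,-0.043]]])

```text
clock: 2.02
tool_pos: [0.465, -0.0694, 0.138]
eef_rot: [0.967, 0.009, 0.256, -0.002]
contact_force: [1.5, 0.1, -1.0]
opening: 0.003
```

Run:
```python
from h import *
st()
print(go([-.145,-.005,.12],ori(30)))
print(go([-.145,-.005,.03],ori(30)))
```

```text
t 2.02 tip bay mm [-143.6  -10.1  121.5] zax [ 0.496 -0.003 -0.869] xax [ 0.869 -0.002  0.496] F [ 1.5  0.1 -1. ] q [ 0.75  1.12 -1.34  2.56  2.04  1.21 -1.95] op 0.0
[-0.007, -0.017, 0.002, 0.001, 0.002, -0.001]
[-0.156, -0.017, 0.262, 0.001, 0.002, -0.001]
```

Run:
```python
from h import *
import cv2
for n in ["scene","top"]:
    cv2.imwrite(f"pics/{n}1.png",vision.snapshot(n)[:,:,::-1])
print(go([-.138,-.005,.08],ori(22)))
print(go([-.138,-.005,.03],ori(22)))
a=np.hstack([cv2.imread("pics/scene1.png")[0:300,120:400],cv2.imread("pics/top1.png")[84:384,120:400]])
cv2.imwrite("pics/c1.png",a)
```

```text
[-0.024, 0.008, 0.11, -0.005, -0.038, -0.001]
[-0.104, 0.011, 0.256, -0.005, -0.038, -0.001]
```

View pics/c1.png

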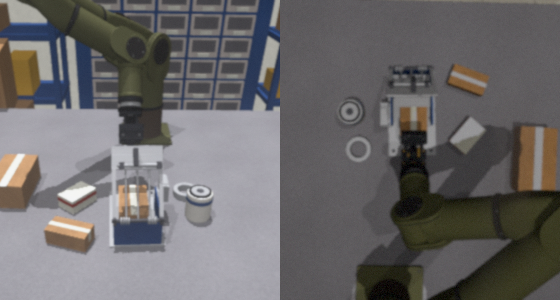

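Emit:
play_rows(deltas=[[[1,-0.01,0.005,0.05,-0.002,-0.02,0],[1,-0.024,0.008,0.11,-0.005,-0.038,0],[1,-0.06,0.01,0.18,-0.005,-0.038,0],[1,-0.104,0.011,0.256,-0.005,-0.038,0],[1,-0.104,0.011,0.256,-0.005,-0.038,0]]])

```text
clock: 2.75
tool_pos: [0.4721, -0.0651, 0.0471]
eef_rot: [0.982, 0.009, 0.189, -0.001]
contact_force: [0.1, 0.2, 0.5]
opening: 0.009
```

Run:
```python
from h import *
import cv2
for n in ["wrist","top"]:
    cv2.imwrite(f"pics/{n}2.png",vision.snapshot(n)[:,:,::-1])
st()
for x in (-.12,-.1,-.081): print(go([x,-.005,.03],ori(22)))
a=np.hstack([cv2.imread("pics/wrist2.png"),cv2.resize(cv2.imread("pics/top2.png")[130:290,180:320],None,fx=2,fy=2.4)])
cv2.imwrite("pics/c2.png",a)
```

```text
t 2.85 tip bay mm [-137.6   -5.5   31.2] zax [ 0.375 -0.002 -0.927] xax [ 0.927 -0.003  0.375] F [-0.3 -0.3  0. ] q [ 0.7   1.28 -1.2   2.44  2.07  1.19 -1.86] op 0.01
[0.053, -0.002, 0.026, 0.0, -0.0, -0.001]
[0.115, -0.002, 0.051, 0.0, -0.0, -0.001]
[0.173, -0.002, 0.074, 0.0, -0.0, -0.001]
```

View pics/c2.png

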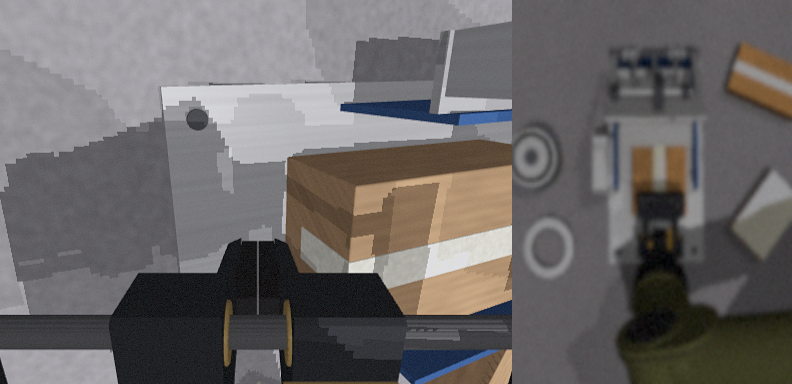

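Emit:
play_rows(deltas=[[[1,0.025,0,0.012,0,0,0],[1,0.053,0,0.026,0,0,0],[1,0.075,0,0.034,0,0,0],[1,0.095,0,0.042,0,0,0],[1,0.115,0,0.051,0,0,0]]])

```text
clock: 3.48
tool_pos: [0.511, -0.0639, 0.0476]
eef_rot: [0.982, 0.009, 0.191, -0.002]
contact_force: [-3.9, -0.1, 3.1]
opening: 0.003
```

Run:
```python
from h import *
st()
for x in (-.09,-.085,-.081,-.078,-.075): print(go([x,-.005,.03],ori(22)))
```

```text
t 3.48 tip bay mm [-99.8  -5.6  29.9] zax [ 0.375 -0.001 -0.927] xax [ 0.927 -0.003  0.375] F [-3.9 -0.1  3.1] q [ 0.7   1.26 -1.19  2.33  2.03  1.12 -1.76] op 0.0
[0.03, -0.002, 0.012, 0.0, -0.0, -0.001]
[0.046, -0.002, 0.018, 0.0, -0.0, -0.001]
[0.058, -0.002, 0.023, 0.0, -0.0, -0.001]
[0.067, -0.002, 0.027, 0.0, -0.0, -0.001]
[0.077, -0.002, 0.031, 0.0, -0.0, -0.001]
```

Contact, pushing with ~4 N. Continue, slowly.

Emit:
play_rows(deltas=[[[1,0.015,0,0.006,0,0,0],[1,0.03,0,0.012,0,0,0],[1,0.046,0,0.018,0,0,0],[1,0.058,0,0.023,0,0,0],[1,0.058,0,0.023,0,0,0]]])

```text
clock: 4.1
tool_pos: [0.5305, -0.0637, 0.0477]
eef_rot: [0.981, 0.009, 0.191, -0.002]
contact_force: [0.3, -0.3, -0.5]
opening: 0.008
```

Run:
```python
from h import *
import cv2
st()
for n in ["scene","top"]:
    cv2.imwrite(f"pics/{n}3.png",vision.snapshot(n)[:,:,::-1])
st()
for x in (-.081,-.078,-.075,-.072): print(go([x,-.005,.03],ori(22)))
a=np.hstack([cv2.resize(cv2.imread("pics/scene3.png")[130:260,200:300],None,fx=4,fy=4),cv2.resize(cv2.imread("pics/top3.png")[140:270,210:300],None,fx=4,fy=4)])
cv2.imwrite("pics/c3.png",a)
```

```text
t 4.1 tip bay mm [-80.2  -5.8  30.1] zax [ 0.376 -0.002 -0.927] xax [ 0.927 -0.004  0.376] F [ 0.3 -0.3 -0.5] q [ 0.69  1.26 -1.18  2.28  2.01  1.09 -1.71] op 0.01
t 4.2 tip bay mm [-80.2  -5.8  30.2] zax [ 0.376 -0.002 -0.927] xax [ 0.927 -0.003  0.376] F [ 0.3  0.3 -1.1] q [ 0.69  1.26 -1.18  2.28  2.01  1.09 -1.71] op 0.01
[-0.003, -0.002, -0.0, 0.001, -0.0, -0.001]
[0.007, -0.003, 0.003, 0.001, -0.0, -0.001]
[0.016, -0.003, 0.007, 0.001, -0.0, -0.001]
[0.025, -0.003, 0.011, 0.001, -0.0, -0.001]
```

View pics/c3.png

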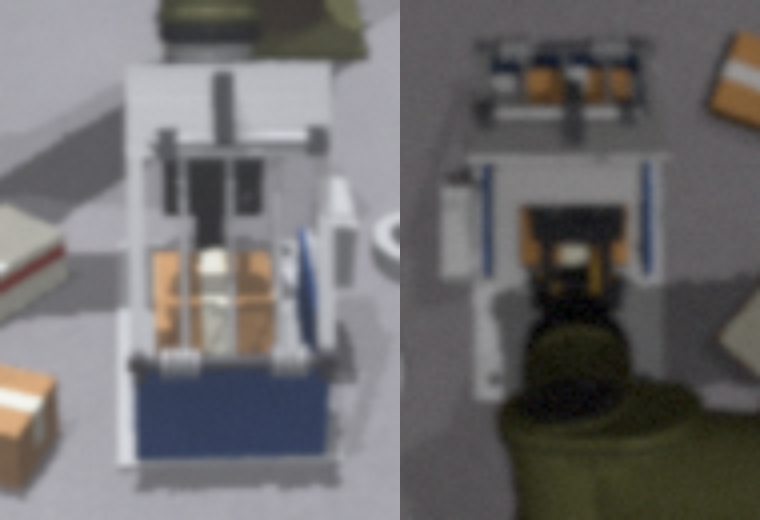

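Emit:
play_rows(deltas=[[[1,0.007,0,0.003,0,0,0],[1,0.012,0,0.005,0,0,0],[1,0.016,0,0.007,0,0,0],[1,0.02,0,0.009,0,0,0],[1,0.025,0,0.011,0,0,0]]])

```text
clock: 4.82
tool_pos: [0.5364, -0.0634, 0.0473]
eef_rot: [0.982, 0.01, 0.19, -0.002]
contact_force: [-12.6, -1.4, 9.1]
opening: 0.001
```

Run:
```python
from h import *
st()
```

```text
t 4.83 tip bay mm [-74.4  -5.6  29.6] zax [ 0.372 -0.001 -0.928] xax [ 0.928 -0.002  0.372] F [-12.6  -1.4   9.1] q [ 0.69  1.26 -1.18  2.26  2.    1.08 -1.69] op 0.0
```

Emit:
play_rows(deltas=[[[1,-0.06,0,-0.025,0,0,0],[1,-0.15,0,-0.06,0,0,0],[1,-0.12,0,-0.2,0,0,0],[1,-0.07,0,-0.35,0,0,0],[1,-0.0,0,-0.5,0,0,0]]])

```text
clock: 5.45
tool_pos: [0.481, -0.0641, 0.1878]
eef_rot: [0.982, 0.01, 0.19, -0.002]
contact_force: [-0.1, -0.1, -0.1]
opening: 0.005
```

Run:
```python
from h import *
import cv2
for n in ["scene","top"]:
    cv2.imwrite(f"pics/{n}4.png",vision.snapshot(n)[:,:,::-1])
st()
a=np.hstack([cv2.resize(cv2.imread("pics/scene4.png")[130:260,200:300],None,fx=4,fy=4),cv2.resize(cv2.imread("pics/top4.png")[140:270,210:300],None,fx=4,fy=4)])
cv2.imwrite("pics/c4.png",a)
```

```text
t 5.55 tip bay mm [-126.1   -4.8  174.5] zax [ 0.383 -0.003 -0.924] xax [ 0.924 -0.002  0.383] F [ 1.3 -1.1  0.9] q [ 0.79  0.92 -1.33  2.35  1.68  0.95 -1.63] op 0.01
```

View pics/c4.png

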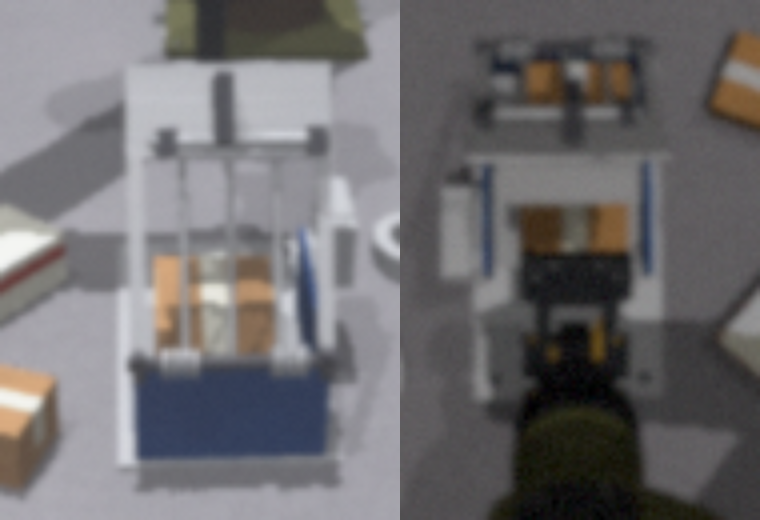

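Run:
```python
from h import *
m=vision.camera_model("scene")
print("carton front top", [np.round(tob(onz(m,(x+.5)/4-.5+200,(253+.5)/4-.5+130,.064)),4) for x in (155,272)], "before", np.round(tob(onz(m,(410+.5)/4-.5+150,(219+.5)/4-.5+130,.064)),4))
print(go([-.12,-.02,.30],ori(10)))
print(go([-.05,-.044,.30],ori(0)))
print(go([.025,-.044,.29],ori(0)))
```

```text
carton front top [array([-0.0696, -0.0445,  0.064 ]), array([-0.0682,  0.0414,  0.064 ])] before [-0.1158 -0.0025  0.064 ]
[0.193, 0.051, -0.377, 0.001, -0.07, -0.001]
[0.419, 0.131, -0.284, 0.001, -0.125, -0.001]
[0.637, 0.13, -0.157, 0.001, -0.125, -0.001]
```

Emit:
play_rows(deltas=[[[1,0.07,0.02,-0.17,0,-0.03,0],[1,0.14,0.04,-0.3,0,-0.05,0],[1,0.193,0.051,-0.377,0,-0.07,0],[1,0.3,0.09,-0.34,0,-0.1,0],[1,0.419,0.131,-0.284,0,-0.125,0]]])

```text
clock: 6.18
tool_pos: [0.5702, -0.1027, 0.3196]
eef_rot: [1.0, 0.009, -0.0, 0.002]
contact_force: [0.8, -0.5, 0.7]
opening: 0.002
```

Run:
```python
from h import *
st()
print(go([-.05,-.044,.30],ori(0)))
print(go([.025,-.044,.29],ori(0)))
```

```text
t 6.17 tip bay mm [-48.5 -45.7 300.6] zax [-0.    -0.003 -1.   ] xax [ 1.    -0.004 -0.   ] F [ 0.8 -0.5  0.7] q [ 0.73  0.84 -1.29  1.6   0.83  1.35 -0.66] op 0.0
[-0.005, -0.006, 0.002, 0.001, 0.0, -0.001]
[0.245, -0.007, 0.035, 0.001, 0.0, -0.001]
```

Now over the lid, then just above the plate.

Emit:
play_rows(deltas=[[[1,0.1,-0.005,0.0,0,0,0],[1,0.2,-0.005,0.01,0,0,0],[1,0.245,-0.005,0.035,0,0,0],[1,0.245,-0.005,0.1,0,0,0],[1,0.245,-0.005,0.16,0,0,0]]])

```text
clock: 6.8
tool_pos: [0.6424, -0.1005, 0.2696]
eef_rot: [1.0, 0.009, -0.001, 0.002]
contact_force: [0.2, -0.3, -0.2]
opening: 0.005
```

Run:
```python
from h import *
import cv2
for n in ["scene","top","wrist"]:
    cv2.imwrite(f"pics/{n}5.png",vision.snapshot(n)[:,:,::-1])
st()
a=np.hstack([cv2.resize(cv2.imread("pics/scene5.png")[80:260,200:300],None,fx=3.5,fy=3.5)[:540],cv2.resize(cv2.imread("pics/wrist5.png"),(440,540))])
cv2.imwrite("pics/c5.png",a)
s=get_state()
for th in (0.9,.8,.7,.6,.5,.4,.3,.2,.1,0,-.02):
    D=.178-.008*th; h=.010
    p=[.09-D*np.cos(th)+.003*np.sin(th)+h,-.044,.085+D*np.sin(th)+.003*np.cos(th)]
    print(th,np.round(p,3),go(p,ori(0),s))
```

```text
t 6.95 tip bay mm [ 23.6 -45.5 251. ] zax [-0.003 -0.004 -1.   ] xax [ 1.    -0.004 -0.003] F [ 0.3 -0.3  0.1] q [ 0.62  0.96 -1.22  1.44  0.91  1.37 -0.62] op 0.0
0.9 [-0.004 -0.044  0.221] [-0.091, -0.005, 0.101, 0.001, 0.001, -0.001]
0.8 [-0.017 -0.044  0.21 ] [-0.136, -0.005, 0.136, 0.001, 0.001, -0.001]
0.7 [-0.03  -0.044  0.198] [-0.178, -0.005, 0.176, 0.001, 0.001, -0.001]
0.6 [-0.041 -0.044  0.185] [-0.216, -0.005, 0.22, 0.001, 0.001, -0.001]
0.5 [-0.051 -0.044  0.171] [-0.249, -0.005, 0.267, 0.001, 0.001, -0.001]
0.4 [-0.06  -0.044  0.156] [-0.277, -0.005, 0.318, 0.001, 0.001, -0.001]
0.3 [-0.067 -0.044  0.14 ] [-0.301, -0.005, 0.372, 0.001, 0.001, -0.001]
0.2 [-0.072 -0.044  0.123] [-0.318, -0.005, 0.428, 0.001, 0.001, -0.001]
0.1 [-0.076 -0.044  0.106] [-0.331, -0.005, 0.485, 0.001, 0.001, -0.001]
0 [-0.078 -0.044  0.088] [-0.337, -0.006, 0.544, 0.001, 0.001, -0.001]
-0.02 [-0.078 -0.044  0.084] [-0.338, -0.006, 0.556, 0.001, 0.001, -0.001]
```

View pics/c5.png

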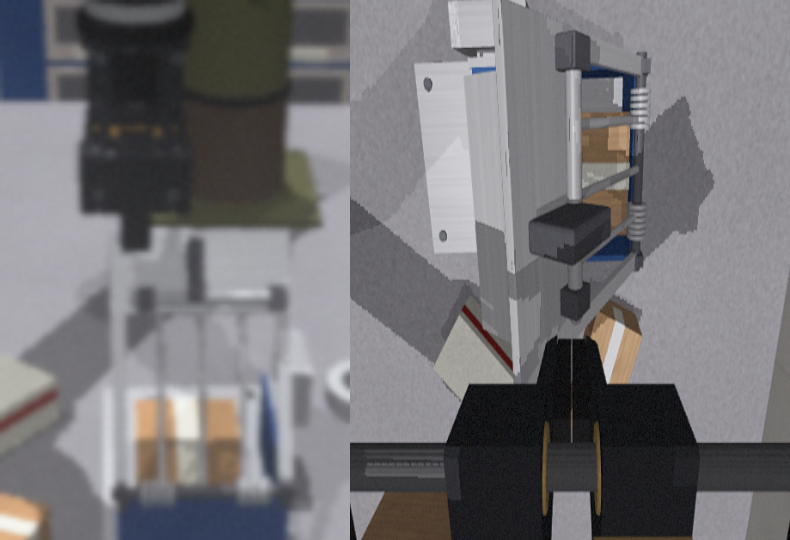

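Emit:
play_rows(deltas=[[[1,-0.04,0,0.08,0,0,0],[1,-0.091,0,0.101,0,0,0],[1,-0.136,0,0.136,0,0,0],[1,-0.178,0,0.176,0,0,0],[1,-0.216,0,0.22,0,0,0]]])

```text
clock: 7.58
tool_pos: [0.5779, -0.1025, 0.2052]
eef_rot: [1.0, 0.009, 0.0, 0.002]
contact_force: [2.5, -0.4, 0.6]
opening: 0.004
```

Run:
```python
from h import *
import cv2
cv2.imwrite("pics/wrist6.png",vision.snapshot("wrist")[:,:,::-1])
st()
s=get_state()
for th in (.6,.5,.4,.3,.2,.1,0,-.02):
    D=.178-.008*th; h=.010
    p=[.09-D*np.cos(th)+.003*np.sin(th)+h,-.044,.085+D*np.sin(th)+.003*np.cos(th)]
    print(th,np.round(p,3),go(p,ori(0),s))
```

```text
t 7.62 tip bay mm [-43.5 -46.2 184.3] zax [-0.005 -0.005 -1.   ] xax [ 1.    -0.003 -0.005] F [ 0.8  0.1 -0.3] q [ 0.69  0.98 -1.19  1.72  0.99  1.19 -0.77] op 0.01
0.6 [-0.041 -0.044  0.185] [0.007, -0.007, -0.003, 0.002, 0.002, -0.001]
0.5 [-0.051 -0.044  0.171] [-0.026, -0.007, 0.044, 0.002, 0.002, -0.001]
0.4 [-0.06  -0.044  0.156] [-0.054, -0.007, 0.095, 0.002, 0.002, -0.001]
0.3 [-0.067 -0.044  0.14 ] [-0.078, -0.008, 0.149, 0.002, 0.002, -0.001]
0.2 [-0.072 -0.044  0.123] [-0.095, -0.008, 0.205, 0.002, 0.002, -0.001]
0.1 [-0.076 -0.044  0.106] [-0.108, -0.008, 0.262, 0.002, 0.002, -0.001]
0 [-0.078 -0.044  0.088] [-0.114, -0.008, 0.321, 0.002, 0.002, -0.001]
-0.02 [-0.078 -0.044  0.084] [-0.114, -0.008, 0.333, 0.002, 0.002, -0.001]
```

View pics/wrist6.png

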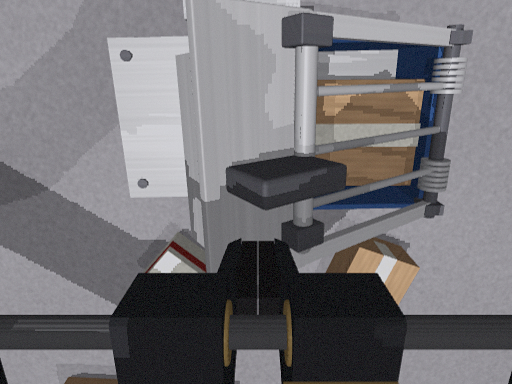

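Emit:
play_rows(deltas=[[[1,-0.03,0,0.044,0,0,0],[1,-0.06,0,0.095,0,0,0],[1,-0.084,0,0.149,0,0,0],[1,-0.103,0,0.205,0,0,0],[1,-0.116,0,0.262,0,0,0]]])

```text
clock: 8.25
tool_pos: [0.5405, -0.1041, 0.1242]
eef_rot: [1.0, 0.009, -0.002, 0.003]
contact_force: [3.2, -0.1, 2.8]
opening: 0.003
```

Run:
```python
from h import *
import cv2
cv2.imwrite("pics/wrist7.png",vision.snapshot("wrist")[:,:,::-1])
st()
s=get_state()
for z in (.1,.094,.09,.088,.085,.083):
    p=[-.081,-.044,z]
    print(np.round(p,3),go(p,ori(0),s))
```

```text
t 8.3 tip bay mm [-80.5 -46.9 102.9] zax [-0.008 -0.006 -1.   ] xax [ 1.    -0.003 -0.008] F [1.  0.5 0.3] q [ 0.69  1.05 -1.12  1.88  1.14  1.04 -0.92] op 0.0
[-0.081 -0.044  0.1  ] [-0.002, -0.009, 0.009, 0.002, 0.003, -0.001]
[-0.081 -0.044  0.094] [-0.002, -0.009, 0.029, 0.002, 0.003, -0.001]
[-0.081 -0.044  0.09 ] [-0.002, -0.01, 0.043, 0.002, 0.003, -0.001]
[-0.081 -0.044  0.088] [-0.002, -0.01, 0.049, 0.002, 0.003, -0.001]
[-0.081 -0.044  0.085] [-0.002, -0.01, 0.059, 0.002, 0.003, -0.001]
[-0.081 -0.044  0.083] [-0.002, -0.01, 0.066, 0.002, 0.003, -0.001]
```

View pics/wrist7.png

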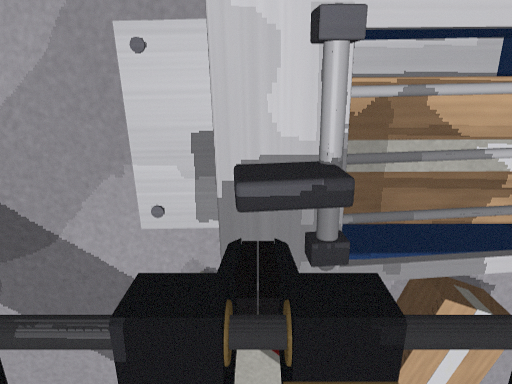

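Emit:
play_rows(deltas=[[[1,-0.002,0,0.02,0,0,0],[1,-0.002,0,0.035,0,0,0],[1,-0.002,0,0.049,0,0,0],[1,-0.002,0,0.059,0,0,0],[1,-0.002,0,0.064,0,0,0]]])

```text
clock: 8.93
tool_pos: [0.5374, -0.1045, 0.1054]
eef_rot: [1.0, 0.01, -0.004, 0.004]
contact_force: [-7.7, -3.6, 30.1]
opening: 0.004
```

Run:
```python
from h import *
import cv2
cv2.imwrite("pics/wrist8.png",vision.snapshot("wrist")[:,:,::-1])
cv2.imwrite("pics/scene8.png",vision.snapshot("scene")[:,:,::-1])
st()
a=np.hstack([cv2.resize(cv2.imread("pics/scene8.png")[130:260,200:300],None,fx=3,fy=3)[:384],cv2.imread("pics/wrist8.png")[:384]])[:, :800]
cv2.imwrite("pics/c8.png",a)
s=get_state()
for z in (.084,):
  for y in (-.044,-.03,-.02,-.01,0,.01,.02,.03):
    p=[-.081,y,z]
    print(np.round(p,3),go(p,ori(0),s))
```

```text
t 9.03 tip bay mm [-81.5 -46.9  86.7] zax [-0.008 -0.008 -1.   ] xax [ 1.    -0.003 -0.008] F [-6.4 -2.2 25.4] q [ 0.68  1.07 -1.1   1.89  1.17  1.03 -0.95] op 0.0
[-0.081 -0.044  0.084] [0.001, -0.009, 0.009, 0.002, 0.002, -0.001]
[-0.081 -0.03   0.084] [0.001, -0.056, 0.008, 0.002, 0.002, -0.001]
[-0.081 -0.02   0.084] [0.001, -0.089, 0.008, 0.002, 0.002, -0.001]
[-0.081 -0.01   0.084] [0.001, -0.123, 0.008, 0.002, 0.002, -0.001]
[-0.081  0.     0.084] [0.001, -0.156, 0.008, 0.002, 0.002, -0.001]
[-0.081  0.01   0.084] [0.001, -0.189, 0.007, 0.002, 0.002, -0.001]
[-0.081  0.02   0.084] [0.001, -0.223, 0.007, 0.002, 0.002, -0.001]
[-0.081  0.03   0.084] [0.001, -0.256, 0.007, 0.002, 0.002, -0.001]
```

View pics/c8.png

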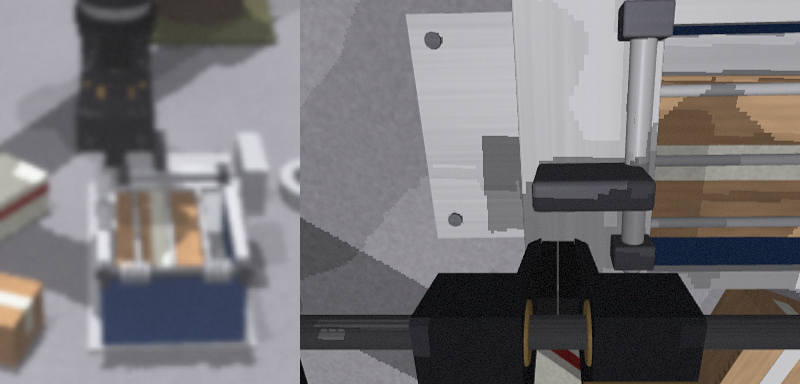

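Emit:
play_rows(deltas=[[[1,0.0,-0.025,0.007,0,0,0],[1,0.0,-0.05,0.007,0,0,0],[1,0.0,-0.075,0.007,0,0,0],[1,0.0,-0.1,0.007,0,0,0],[1,0.0,-0.12,0.007,0,0,0]]])

```text
clock: 9.65
tool_pos: [0.5391, -0.0767, 0.1058]
eef_rot: [1.0, 0.006, -0.002, 0.013]
contact_force: [0.7, -20.2, 25.9]
opening: 0.001
```

Run:
```python
from h import *
import cv2
cv2.imwrite("pics/wrist9.png",vision.snapshot("wrist")[:,:,::-1])
st()
s=get_state()
for y in (-.01,-.005,0,.005,.01):
    p=[-.081,y,.085]
    print(np.round(p,3),go(p,ori(0),s))
```

```text
t 9.7 tip bay mm [-79.1 -18.6  86.9] zax [-0.004 -0.025 -1.   ] xax [ 1.    -0.009 -0.003] F [  0.1 -17.5  25. ] q [ 0.62  1.07 -1.09  1.9   1.19  1.03 -1.03] op 0.0
[-0.081 -0.01   0.085] [-0.007, -0.027, 0.006, 0.008, 0.001, -0.003]
[-0.081 -0.005  0.085] [-0.007, -0.044, 0.005, 0.008, 0.001, -0.003]
[-0.081  0.     0.085] [-0.007, -0.061, 0.005, 0.008, 0.001, -0.003]
[-0.081  0.005  0.085] [-0.007, -0.077, 0.004, 0.008, 0.001, -0.003]
[-0.081  0.01   0.085] [-0.007, -0.094, 0.004, 0.008, 0.001, -0.003]
```

View pics/wrist9.png

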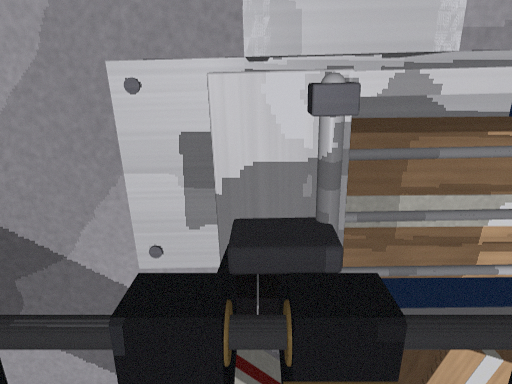

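Emit:
play_rows(deltas=[[[1,-0.004,-0.025,0.004,0.006,0,0],[1,-0.006,-0.04,0.003,0.008,0,0],[1,-0.007,-0.055,0.003,0.008,0,0],[1,-0.007,-0.07,0.003,0.008,0,0],[1,-0.007,-0.085,0.003,0.008,0,0]]])

```text
clock: 10.32
tool_pos: [0.5385, -0.058, 0.1061]
eef_rot: [1.0, 0.004, -0.0, 0.007]
contact_force: [0.4, -16.5, 22.5]
opening: 0.004
```

Run:
```python
from h import *
import cv2
cv2.imwrite("pics/wrist10.png",vision.snapshot("wrist")[:,:,::-1])
st()
s=get_state()
for y in (-.005,0,.005,.01,.015):
    p=[-.081,y,.085]
    print(np.round(p,3),go(p,ori(0),s))
```

```text
t 10.38 tip bay mm [-79.3   0.4  87.2] zax [-0.    -0.014 -1.   ] xax [ 1.    -0.014 -0.   ] F [ -0.1 -14.6  19.4] q [ 0.6   1.07 -1.1   1.91  1.19  1.02 -1.07] op 0.01
[-0.081 -0.005  0.085] [-0.006, 0.019, 0.008, 0.004, 0.0, -0.004]
[-0.081  0.     0.085] [-0.006, 0.002, 0.007, 0.004, 0.0, -0.004]
[-0.081  0.005  0.085] [-0.006, -0.014, 0.007, 0.004, 0.0, -0.004]
[-0.081  0.01   0.085] [-0.006, -0.031, 0.007, 0.004, 0.0, -0.004]
[-0.081  0.015  0.085] [-0.006, -0.048, 0.007, 0.004, 0.0, -0.004]
```

View pics/wrist10.png

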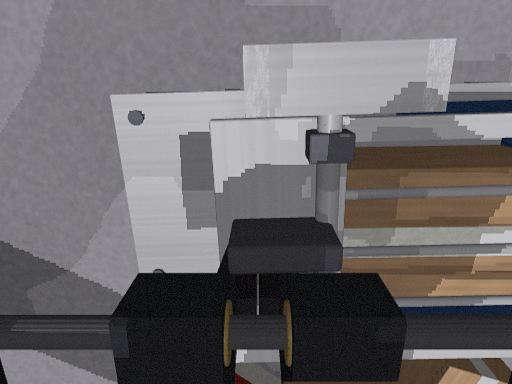

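Emit:
play_rows(deltas=[[[1,-0.003,-0.02,0.004,0.004,0,0],[1,-0.005,-0.035,0.003,0.004,0,0],[1,-0.005,-0.05,0.003,0.004,0,0],[1,-0.005,-0.06,0.003,0.004,0,0],[1,-0.005,-0.065,0.003,0.004,0,0]]])

```text
clock: 11.0
tool_pos: [0.5382, -0.0534, 0.1059]
eef_rot: [1.0, -0.001, 0.0, 0.017]
contact_force: [-0.5, -34.5, 26.5]
opening: 0.003
```

Run:
```python
from h import *
import cv2
cv2.imwrite("pics/wrist11.png",vision.snapshot("wrist")[:,:,::-1])
st()
```

```text
t 11.05 tip bay mm [-79.4   3.6  87. ] zax [-0.    -0.033 -0.999] xax [ 1.    -0.025  0.001] F [ -0.2 -32.5  25.4] q [ 0.57  1.06 -1.09  1.92  1.19  1.02 -1.11] op 0.01
```

View pics/wrist11.png

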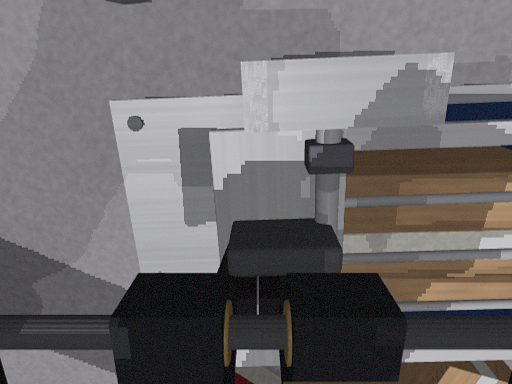

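Emit:
play_rows(deltas=[[[1,0,0.02,0.003,0,0,0],[1,0,0.04,0.0,0,0,0],[1,0,0.04,-0.03,0,0,0],[1,0,0.04,-0.15,0,0,0],[1,0,0.04,-0.3,0,0,0]]])

```text
clock: 11.68
tool_pos: [0.5368, -0.0629, 0.1963]
eef_rot: [1.0, -0.001, -0.002, 0.017]
contact_force: [1.0, -0.7, -0.4]
opening: 0.007
```

Run:
```python
from h import *
import cv2
st()
m=vision.camera_model("wrist")
cv2.imwrite("pics/wrist12.png",vision.snapshot("wrist")[:,:,::-1])
cv2.imwrite("pics/scene12.png",vision.snapshot("scene")[:,:,::-1])
st()
a=np.hstack([cv2.resize(cv2.imread("pics/scene12.png")[130:258,200:296],None,fx=3,fy=3),cv2.imread("pics/wrist12.png")])
cv2.imwrite("pics/c12.png",a)
for b,zk in ((0,.118),(.022,.118),(.030,.118)): print(b,proj(m,w([-.08,-.01+b,zk])))
print("plate edge", proj(m,w([-.1,.066,.088])),proj(m,w([-.1,-.066,.088])),"keeper",proj(m,w([-.083,.07,.118])))
```

```text
t 11.68 tip bay mm [-81.1  -5.7 177.3] zax [-0.004 -0.034 -0.999] xax [ 1.    -0.025 -0.003] F [ 1.  -0.7 -0.4] q [ 0.63  0.93 -1.18  1.86  1.01  1.12 -0.96] op 0.01
t 11.78 tip bay mm [-77.9  -4.  181.4] zax [ 0.006 -0.032 -0.999] xax [ 1.    -0.025  0.007] F [ 0.9  0.2 -0.6] q [ 0.64  0.93 -1.19  1.86  1.01  1.12 -0.96] op 0.0
0 [261.14242982 216.54895247]
0.022 [260.3981045  184.84289975]
0.03 [260.11435741 172.75611463]
plate edge [228.36013702  94.25310187] [237.39001346 266.03860599] keeper [252.96406437  89.67160491]
```

View pics/c12.png

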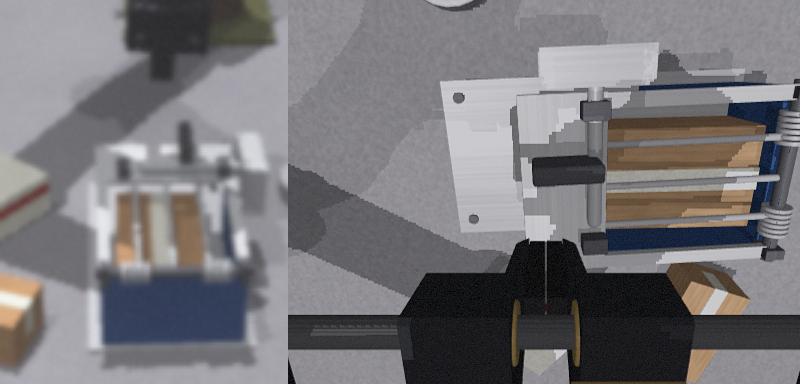

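Emit:
play_rows(deltas=[[[1,0,0.0,-0.15,0,0,0],[1,0,0,-0.3,0,0,0],[1,0,0.0,-0.35,0,0,0],[1,0,0,-0.35,0,0,0],[1,0,0,-0.35,0,0,0]]])

```text
clock: 12.4
tool_pos: [0.5382, -0.0584, 0.3035]
eef_rot: [1.0, -0.001, 0.002, 0.017]
contact_force: [0.2, -0.2, -0.0]
opening: -0.001
```

Run:
```python
from h import *
import cv2
m=vision.camera_model("wrist")
cv2.imwrite("pics/wrist13.png",vision.snapshot("wrist")[:,:,::-1])
cv2.imwrite("pics/scene13.png",vision.snapshot("scene")[:,:,::-1])
cv2.imwrite("pics/top13.png",vision.snapshot("top")[:,:,::-1])
st()
a=np.hstack([cv2.resize(cv2.imread("pics/scene13.png")[130:258,200:296],None,fx=3,fy=3),cv2.imread("pics/wrist13.png")])
cv2.imwrite("pics/c13.png",a)
for b in (0,.022,.030): print(b,proj(m,w([-.08,-.01+b,.121])))
print("keeper",proj(m,w([-.083,.07,.118])),"carton front top",proj(m,w([-.065,-.045,.064])),proj(m,w([-.075,-.045,.064])))
```

```text
t 12.55 tip bay mm [-79.1  -0.9 284.9] zax [ 0.003 -0.033 -0.999] xax [ 1.    -0.024  0.004] F [ 0.1 -0.6  0.3] q [ 0.68  0.8  -1.28  1.74  0.84  1.27 -0.83] op 0.0
0 [257.7504734  176.50348939]
0.022 [257.16485361 153.88901112]
0.03 [256.9449082  145.39552993]
keeper [252.08239207  88.66827494] carton front top [271.41114538 190.7599094 ] [262.69503769 190.97339707]
```

View pics/c13.png

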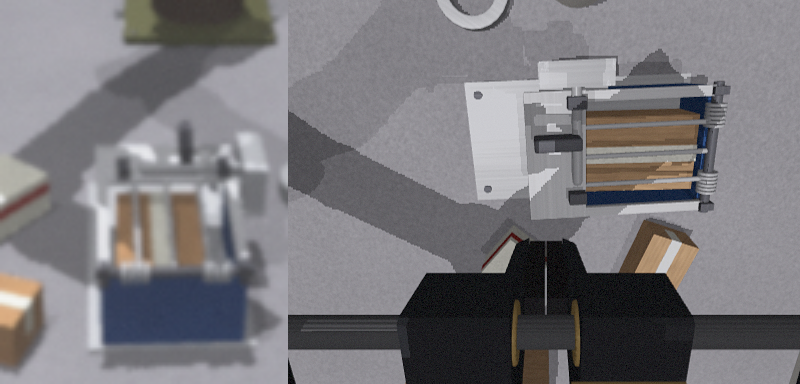

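```bash
python3 -c "
from plant import r
print(r.finish_job())"
```

```text
the job is handed in; nothing more can be done
None
```

The job is handed in. By my last checks the carton is home and the bolt holds the lid shut. No verdict is reported, so this rests on my own measurements.

- **Carton:** I pushed the middle-sized carton, the one standing in the bay, until it stopped against the back wall at about 12.6 N. The lid was still open. The scene picture put its front face at x = -66 to -69 mm, after and before a rough bias correction. Home is -65 mm and the limit is -75 mm.
- **Lid:** I pressed it down onto its stop with 25–30 N, with the bolt not yet in the keeper. It stayed shut after I lifted off.
- **Bolt:** I slid it left until it hit its end stop, where the side force rose to about 34 N. In the last wrist picture the knob reads about 31 mm of travel. The true end is 30 mm, so the reading is within its error, and the rod is under the keeper.
- **At hand-in:** The clock was at about 12.5 s. The fingertips were about 0.2 m above the lid, and the force readings were near zero.
- **Bystanders:** The arm never went near the oil filter, bearing ring or small box. I did not measure their positions again at the end.

No check failed. The only disagreements were a few millimetres in the positions read from the pictures.

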